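# Set the pull-to-set length dial on a bench tape dispenser

### The job

We are moving on to the big cartons: set the strip-length dial on the tape dispenser to the longest strip mark. The dial is locked while it is in, so pull it straight up, turn it until its pointer is at the longest mark, then push it back down fully home and let go. Leave the round tension knob on the same machine as it is.

Things in the scene. Friction and masses are not known exactly. Their poses are not given: they have to be found in the camera images.
- length_dial_grip (a point): On the vertical axis of the strip-length dial: black round skirt 66 mm across, 8 thick, with an upright bar 57 long, 14 wide (8 over the last 15 at the pointer end), 38 tall, white line on top. 12 mm below the bar's top, 26 above the skirt; bar ends 29 (pointer) and 28 away. Moves and turns with the dial: x along the bar to the pointer, z up. Dial home, it is about 149 mm above the table.
- length_dial (a joint): Dial angle, rad, growing clockwise from above. Three black radial marks on its 120 mm round plate, clockwise: short (6 mm long) at 0, where it starts within 0.14; medium (12 mm) 0.663; long (22 mm) 1.326. Stops at -0.2 and 1.526. While in, a pin in a notch leaves about 0.2 rad of play either side of each mark; lifted, it turns with light friction (0.04 N m).
- length_dial_pull (a joint): Height of the dial in m: 0 fully home (skirt 1 mm above its plate), 0.016 pulled up to its stop. The pin clears its notch above 0.011. It slides straight up and down, has no spring, takes about 5 N either way and stays where it is left.
- tension_knob_mark (a point): White line on the round tension knob, a bystander: black fluted cylinder 52 mm across, 30 tall, on a 90 mm plate. The point is on its top face, 20 mm from its axis, and moves if the knob is turned. Knob, dial and a low filler cap stand about 125 mm apart in any order on the 100 mm high deck of the grey tape dispenser with a kraft roll at one end.

How it is judged:
By the outcome, as a careful person would: the job done as asked, in the order asked, and still so for the second after the job is handed in, with the robot touching nothing.
It also fails if it takes over 35 s, if anything falls off the work surface, if the arm or the gripper's body presses on something with over 40 N, if the wrist force passes 120 N, or if a joint passes its speed limit or range.

### The arm

A 6-joint arm with a two-finger parallel gripper is mounted at the origin on the work surface. World frame = base frame: x ahead of the robot, y to its left, z up, the work surface at z = 0. Lengths are in m, angles in rad, forces in N, time in s.
With the tool pointing down it reaches from about 0.325 to 0.875 m from the base axis. Payload 4.4 kg.
Tool frame: the origin (TCP) lies midway between the tips of the shut fingers; the grasp point (between the pads) lies r.tcp_to_grasp behind it (r.tcp_to_grasp is the distance from the TCP to the grasp point, in m); z points along the fingers, y is the direction in which the jaws open and shut (so a half turn about z gives the same grasp; the last joint's range is limited). The gripper opens to 85 mm and grips with 20 to 120 N. Pads are 22 mm wide; open, the fingers measure 114 mm over their backs; the gripper's body (76 mm by 85 mm) begins 54 mm behind the grasp point. The pads swing forward as they close: fully open they stand 13 mm farther back than shut.
Start: joints at [1.077, 0.207, 1.542, -0, 1.393, -0.15], TCP at [0.194, 0.541, 0.231] pointing down, gripper open.
Joint ranges: [-2.73, 2.73], [-0.86, 2.22], [0.23, 2.46], [-1.11, 4.25], [0.08, 2.63], [-2.82, 2.82]. Speed limits (rad/s): [2.79, 2.79, 3.14, 3.14, 3.14, 3.14].

### API

Orientations are given as a 3x3 rotation matrix whose columns are the frame's x, y, z axes.
In Python, from rig import get_obs, vision, order, recognise, mark_of, r gives the robot as it stands. The module is installed in compiled form; this text tells all that it offers.
- The arm moves only by the shell command python3 -m handwheel 'ROWS' [FORCE]. ROWS is JSON, a list of rows, each a list of 7 numbers: the turn, a rotation vector about the tool's x, y, z in rad, then the shift along the tool's x, y, z in cm, then the closure, from 0 (fully open) to 1 (shut). A call has 1 to 5 rows; each row shifts and turns the commanded pose from where the row before left it, along the tool's axes as they then stand; what a row does not reach is not made up. A row lasts 1/12 s, in which the tool goes at most 41.7 mm and 7.16 degrees, less where a joint would pass 70% of its speed; a pose out of reach is approached as far as the arm can. A call is refused whole if a number of a shift passes 4.17 or a number of a turn 0.125, either way. A call with a gripper value outside its range is refused whole. The fingers move at their own pace and stop on an object; FORCE is the grip in N (left out, the last holds). Time passes only in rows, so rows that do not move let the fingers close. It gives the time, the measured TCP pose, the force and the opening at its end, in the units of the state.
- get_obs(): the state, without advancing time (a new reading comes with each control period).
- vision.get_image(name): name is "scene" or "top" or "wrist"; returns a dict with "pixels" (480x640x3 uint8, red, green, blue), "fx", "fy", "cx", "cy" (pixels), "rvec" (rotation vector, rad) and "tvec" (3), from world to camera coordinates, as OpenCV has them. Camera axes: x right, y down, z forward; pixel columns grow to the right and rows downward; lengths in m; the calibration is good to about 2 mm. The wrist camera is an equidistant fisheye: a pixel r from the principal point sees the ray r / f radians off the axis. A picture is of the moment at which its call begins. There is no depth.
- order.finish_job(): hands the job in, once; it reports no verdict.
Trained networks look in a picture, given as the dict that the camera call returned (one of the last four; its "shot" number tells which), for a name from the list of things; names that differ only in an ending like _2 or _b are one class to them, and where a whole thing is asked for, a point or a joint stands for the part that bears it (a point fixed in the world has none). Each returns a list of dicts, best first, with "score" (0 to 1); they miss things now and then, are a little off and sometimes report something else, mostly with a low value. They report only what shows in the picture. A call takes as long as a camera call.
- recognise(picture, thing): "extent" ([left, top, right, bottom] in pixels, round what is visible of it).
- mark_of(picture, thing): "location" ([column, row] in pixels: a listed point, or the origin of a listed thing).
The state is a dict: "t": time; "joints": joint angles; "joint_vel": joint speeds; "joint_efforts": joint torques, N m; "ee_pos": TCP position; "orientation": TCP orientation; "force": force on the tool from outside, world axes, zero at the start; "moment": the same for the moment, N m; "opening": finger opening in m.
Only numpy, scipy, OpenCV 4.12 (cv2) and the standard library are available. Lean on these libraries where they do the work, as an engineer would, in place of code of your own. Each camera call takes 0.05 s, during which the arm holds its last target.

## Working session

There is one attempt and no reset: what is moved stays moved. The work goes in short steps, Python scripts to look and compute and a shell command to move; the robot and the scene stay as the last step left them, time stands still between calls to the robot, and variables do not carry over. Pictures are saved under pics/ and viewed, and the job is handed in when it is done.

```bash
mkdir -p pics; cat > h.py <<'E'
import numpy as np, cv2
from rig import get_obs, vision, order, recognise, mark_of, r
def shot(n,f=None):
    p=vision.get_image(n)
    if f: cv2.imwrite('pics/'+f,cv2.cvtColor(p['pixels'],cv2.COLOR_RGB2BGR))
    return p
def ray(p,uv):
    R=cv2.Rodrigues(np.array(p['rvec'],float))[0]; t=np.array(p['tvec'],float).ravel()
    x=(uv[0]-p['cx'])/p['fx']; y=(uv[1]-p['cy'])/p['fy']
    if p.get('_fish'):
        th=np.hypot(x,y); d=np.array([x/th*np.sin(th),y/th*np.sin(th),np.cos(th)]) if th>1e-9 else np.array([0,0,1.])
    else: d=np.array([x,y,1.]); 
    d/=np.linalg.norm(d)
    return -R.T@t, R.T@d
def atz(p,uv,z):
    c,d=ray(p,uv); return c+d*(z-c[2])/d[2]
def tri(obs):
    A=np.zeros((3,3));b=np.zeros(3)
    for p,uv in obs:
        c,d=ray(p,uv);M=np.eye(3)-np.outer(d,d);A+=M;b+=M@c
    x=np.linalg.solve(A,b)
    return x,[np.linalg.norm((np.eye(3)-np.outer(d,d))@(x-c)) for c,d in (ray(p,u) for p,u in obs)]
def proj(p,X):
    R=cv2.Rodrigues(np.array(p['rvec'],float))[0]; t=np.array(p['tvec'],float).ravel()
    c=R@np.asarray(X,float)+t
    if p.get('_fish'):
        th=np.arctan2(np.hypot(c[0],c[1]),c[2]); ph=np.arctan2(c[1],c[0]); return np.array([p['cx']+p['fx']*th*np.cos(ph),p['cy']+p['fy']*th*np.sin(ph)])
    return np.array([p['cx']+p['fx']*c[0]/c[2],p['cy']+p['fy']*c[1]/c[2]])
E
python3 - <<'E'
from h import *
np.set_printoptions(precision=4,suppress=True)
P={}
for n in ('scene','top','wrist'):
    p=shot(n,n+'0.png'); p['_fish']=n=='wrist'; P[n]=p
    for k in ('length_dial_grip','tension_knob_mark'):
        print(n,k,[(np.round(m['location'],1),round(m['score'],2)) for m in mark_of(p,k)[:3]],[(np.round(m['extent']),round(m['score'],2)) for m in recognise(p,k)[:2]])
for n in P:
    m=mark_of(P[n],'length_dial_grip')
    if m: print(n,atz(P[n],m[0]['location'],.149))
o=get_obs(); print(o['ee_pos'],o['orientation'],r.tcp_to_grasp,o['t'],o['opening'])
E
```

```text
scene length_dial_grip [(array([219. , 160.5]), 0.89)] [(array([203., 144., 244., 189.]), 0.67)]
scene tension_knob_mark [(array([268.5, 189.8]), 0.56)] [(array([259., 187., 295., 221.]), 0.61), (array([204., 143., 241., 193.]), 0.52)]
top length_dial_grip [(array([489.8, 256.4]), 0.66)] [(array([456., 233., 509., 283.]), 0.91)]
top tension_knob_mark [(array([402. , 268.4]), 0.87)] [(array([366., 247., 409., 291.]), 0.82)]
wrist length_dial_grip [] []
wrist tension_knob_mark [] []
scene [ 0.5812 -0.2079  0.149 ]
top [ 0.579  -0.2172  0.149 ]
[0.1938 0.5414 0.2313] [[-0.9415  0.337   0.    ]
 [ 0.337   0.9415  0.    ]
 [-0.      0.     -1.    ]] 0.0187 0.9 0.08559545330422834
```

```bash
python3 - <<'E'
import cv2
a=cv2.imread('pics/scene0.png'); b=cv2.imread('pics/top0.png')
cv2.imwrite('pics/s0c.png',cv2.resize(a[110:260,140:340],(800,600),interpolation=cv2.INTER_CUBIC))
cv2.imwrite('pics/t0c.png',cv2.resize(b[200:335,360:540],(800,600),interpolation=cv2.INTER_CUBIC))
E
```

```text
(no output)
```

View pics/s0c.png

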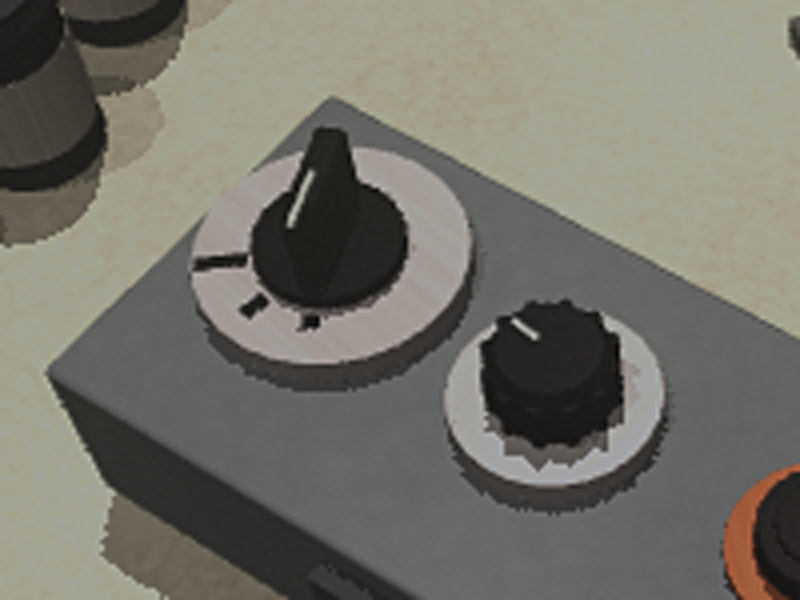

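View pics/t0c.png

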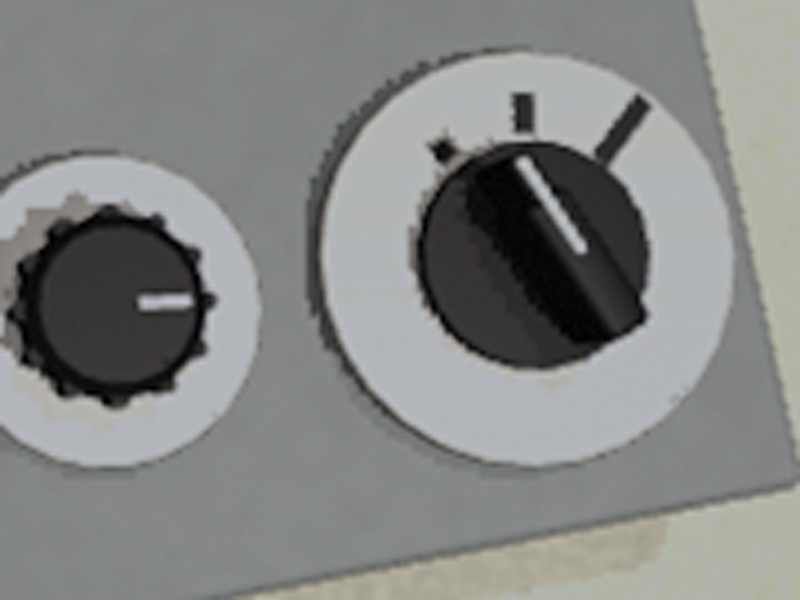

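View pics/top0.png

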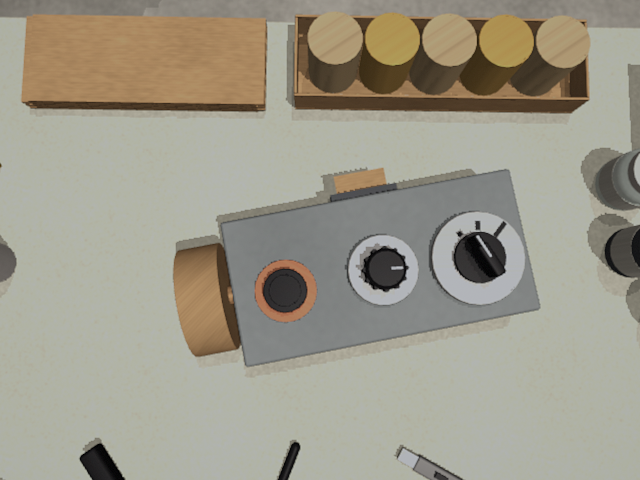

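View pics/scene0.png

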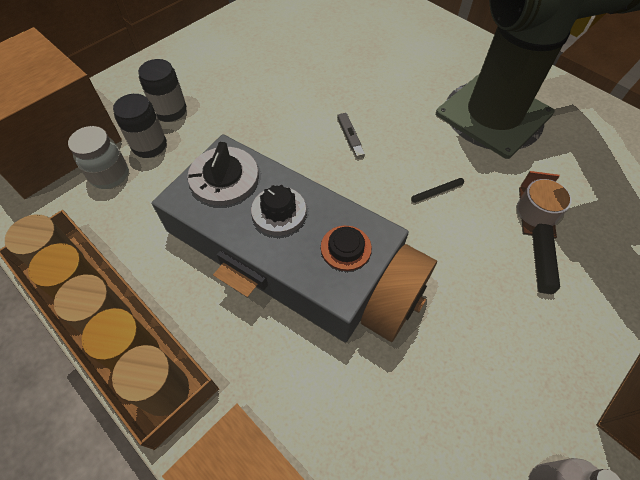

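```bash
python3 - <<'E'
from h import *
np.set_printoptions(precision=4,suppress=True)
p=shot('top'); im=p['pixels']
T=lambda u,v:(360+(u+.5)/800*180-.5,200+(v+.5)/600*135-.5)
# plate by segmentation
hsv=cv2.cvtColor(im,cv2.COLOR_RGB2HSV)
g=cv2.cvtColor(im,cv2.COLOR_RGB2GRAY)
m=((g>165)&(hsv[...,1]<30)).astype(np.uint8)
n,l,s,c=cv2.connectedComponentsWithStats(m)
for i in range(1,n):
    x,y,w,h,a=s[i]
    if 420<x+w/2<540 and 200<y+h/2<310 and a>500:
        cn=cv2.findContours((l==i).astype(np.uint8),0,2)[0][0]
        e=cv2.fitEllipse(cv2.convexHull(cn)); print(e)
        C=atz(p,e[0],.114); print('plate centre',C, 'diam',np.linalg.norm(atz(p,(e[0][0]+e[1][0]/2,e[0][1]),.114)-C)*2)
print('cam',ray(p,(0,0))[0])
for nme,uv in dict(short=(443,151),med=(524,113),long_o=(643,101),long_i=(602,160)).items():
    X=atz(p,T(*uv),.114); d=X-C; print(nme,X,'r',np.hypot(*d[:2]),'ang',np.arctan2(d[1],d[0]))
a=atz(p,T(522,158),.161);b=atz(p,T(583,250),.161);print('line',a,b,np.arctan2(*(a-b)[[1,0]]),np.linalg.norm(a-b), np.linalg.norm(a-C), np.linalg.norm(b-C))
s=shot('scene'); S=lambda u,v:(140+(u+.5)/4-.5,110+(v+.5)/4-.5)
a=atz(s,S(292,226),.161);b=atz(s,S(311,171),.161);print('line scene',a,b,np.arctan2(*(a-b)[[1,0]]))
for nme,uv in dict(short=(311,322),med=(254,306),long_o=(194,264),long_i=(246,260)).items():
    X=atz(s,S(*uv),.114); d=X-C; print(nme,X,'ang',np.arctan2(d[1],d[0]))
t=mark_of(s,'tension_knob_mark')[0]['location'];u=mark_of(p,'tension_knob_mark')[0]['location'];print('knob',tri([(s,t),(p,u)]),'grip',tri([(s,mark_of(s,'length_dial_grip')[0]['location']),(p,mark_of(p,'length_dial_grip')[0]['location'])]))
E
```

```text
((478.43829345703125, 257.6953430175781), (90.4322280883789, 93.04073333740234), 135.22509765625)
plate centre [ 0.5797 -0.2133  0.114 ] diam 0.11620348849365149
cam [ 0.5278 -0.0056  0.8412]
short [ 0.6104 -0.1891  0.114 ] r 0.03906594555400923 ang 0.6673935438855154
med [ 0.6218 -0.2128  0.114 ] r 0.042051585783301676 ang 0.0126249824929812
long_o [ 0.6258 -0.2474  0.114 ] r 0.057281309421356806 ang -0.638163616408913
long_i [ 0.6084 -0.2352  0.114 ] r 0.03606047416406917 ang -0.6518181144495372
line [ 0.6035 -0.1987  0.161 ] [ 0.5788 -0.2148  0.161 ] 0.5776665789761476 0.029480216677859404 0.054647160970158655 0.04703228788242516
line scene [ 0.6006 -0.1963  0.161 ] [ 0.5772 -0.2135  0.161 ] 0.6334093809661181
short [ 0.6091 -0.188   0.114 ] ang 0.7123276788422833
med [ 0.6205 -0.2114  0.114 ] ang 0.04700525046263268
long_o [ 0.6246 -0.2472  0.114 ] ang -0.6475393852579785
long_i [ 0.6077 -0.2333  0.114 ] ang -0.6201947388634839
knob (array([ 0.5629, -0.1116,  0.141 ]), [np.float64(0.00028883538203794065), np.float64(0.00028883538203796076)]) grip (array([ 0.5786, -0.2157,  0.1436]), [np.float64(0.002483751472655547), np.float64(0.0024837514726557043)])
```

```bash
python3 -m handwheel '[[0,0,0,-2.9,-2.75,0,0],[0,0,0,-2.9,-2.75,0,0],[0,0,0,-2.9,-2.75,0,0],[0,0,0,-2.9,-2.75,0,0],[0,0,0,-2.9,-2.75,0,0]]' 40
```

```text
t: 1.62
ee_pos: [0.2843, 0.3615, 0.2314]
orientation: [[-0.942, 0.336, 0.0], [0.336, 0.942, 0.0], [-0.0, 0.0, -1.0]]
force: [0.3, 0.3, -0.3]
opening: 0.0849
```

```bash
python3 -m handwheel '[[0,0,0,-2.9,-2.75,0,0],[0,0,0,-2.9,-2.75,0,0],[0,0,0,-2.9,-2.75,0,0],[0,0,0,-2.9,-2.75,0,0],[0,0,0,-2.9,-2.75,0,0]]'; python3 -m handwheel '[[0,0,0,-2.9,-2.75,0,0],[0,0,0,-2.9,-2.75,0,0],[0,0,0,-2.9,-2.75,0,0],[0,0,0,-2.9,-2.75,0,0],[0,0,0,-2.9,-2.75,0,0]]'
```

```text
t: 2.03
ee_pos: [0.3747, 0.183, 0.2317]
orientation: [[-0.942, 0.337, 0.001], [0.337, 0.942, 0.0], [-0.001, 0.001, -1.0]]
force: [1.5, -0.2, -0.4]
opening: 0.0853
t: 2.45
ee_pos: [0.4649, 0.0043, 0.2317]
orientation: [[-0.941, 0.338, 0.001], [0.338, 0.941, -0.0], [-0.001, 0.0, -1.0]]
force: [1.4, 0.5, 0.1]
opening: 0.0852
```

```bash
python3 -m handwheel '[[0,0,0,-2.9,-2.75,0,0],[0,0,0,-2.9,-2.75,0,0],[0,0,0,-2.9,-2.75,0,0],[0,0,0,-2.9,-2.75,0,0],[0,0,0,-2.9,-2.75,0,0]]'; python3 -m handwheel '[[0,0,0.12,0,0,0,0],[0,0,0.12,0,0,0,0],[0,0,0.12,0,0,0,0],[0,0,0.12,0,0,0,0],[0,0,0.12,0,0,0,0]]'
```

```text
t: 2.87
ee_pos: [0.5551, -0.174, 0.2313]
orientation: [[-0.941, 0.338, 0.0], [0.338, 0.941, 0.0], [-0.0, 0.0, -1.0]]
force: [0.2, 1.0, -0.5]
opening: 0.0854
t: 3.28
ee_pos: [0.5545, -0.1722, 0.2311]
orientation: [[-0.582, 0.813, -0.0], [0.813, 0.582, 0.0], [0.0, -0.0, -1.0]]
force: [-0.1, 0.5, 0.7]
opening: 0.0854
```

```bash
python3 -m handwheel '[[0,0,0.12,0,0,0,0],[0,0,0.12,0,0,0,0],[0,0,0.12,0,0,0,0],[0,0,0.12,0,0,0,0],[0,0,0.12,0,0,0,0]]'; python3 -m handwheel '[[0,0,0.12,0,0,0,0],[0,0,0.12,0,0,0,0],[0,0,0.12,0,0,0,0],[0,0,0.12,0,0,0,0],[0,0,0.12,0,0,0,0]]'
```

```text
t: 3.7
ee_pos: [0.5545, -0.172, 0.2313]
orientation: [[-0.021, 1.0, -0.0], [1.0, 0.021, 0.0], [0.0, -0.0, -1.0]]
force: [0.3, 0.5, -0.0]
opening: 0.0853
t: 4.12
ee_pos: [0.5545, -0.172, 0.2313]
orientation: [[0.547, 0.837, -0.0], [0.837, -0.547, 0.0], [0.0, -0.0, -1.0]]
force: [-0.6, -0.2, -0.2]
opening: 0.0853
```

```bash
python3 -m handwheel '[[0,0,0.12,0,0,0,0],[0,0,0.12,0,0,0,0],[0,0,0.12,0,0,0,0],[0,0,0,0,0,0,0],[0,0,0,0,0,0,0]]'
python3 - <<'E'
from h import *
np.set_printoptions(precision=4,suppress=True)
o=get_obs();print(o['ee_pos'],o['orientation'],o['joints'],o['joint_vel'],o['t'])
p=shot('wrist','w1.png');p['_fish']=1
print(p['fx'],p['cx'],p['cy'],'cam',ray(p,(320,240)))
for k in ('length_dial_grip','tension_knob_mark'):
    print(k,[(m['location'],m['score']) for m in mark_of(p,k)[:3]])
m=mark_of(p,'length_dial_grip')
if m: print(atz(p,m[0]['location'],.149))
print('proj axis',proj(p,[.579,-.214,.161]))
E
```

```text
t: 4.53
ee_pos: [0.5545, -0.172, 0.2313]
orientation: [[0.802, 0.598, 0.0], [0.598, -0.802, 0.0], [0.0, -0.0, -1.0]]
force: [0.1, 0.5, 0.2]
opening: 0.0856
[ 0.5545 -0.172   0.2313] [[ 0.8016  0.5979  0.    ]
 [ 0.5979 -0.8016  0.    ]
 [ 0.     -0.     -1.    ]] [-0.4497  0.2183  1.5275  0.      1.3958  0.4802] [ 0.0004 -0.0018 -0.0004  0.0012 -0.0007 -0.0044] 4.5333
371.64829954431775 315.2323633630628 232.5065029349984 cam (array([ 0.6163, -0.1268,  0.3737]), array([-0.2487, -0.2002, -0.9477]))
length_dial_grip [([385.8, 246.7], 0.92)]
tension_knob_mark [([243.9, 173.0], 0.56)]
[ 0.5792 -0.2114  0.149 ]
proj axis [392.1547 255.7876]
```

View pics/w1.png

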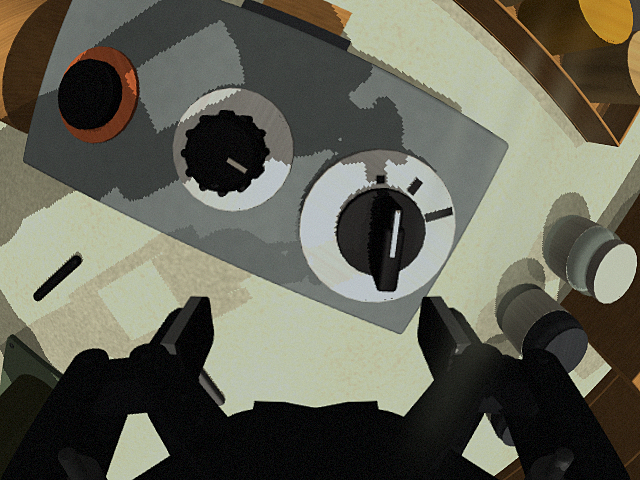

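The wrist picture shows the dial at about (380,232), with the line from (398,211) to (391,258). The marks are at (381,179), (414,186) and (438,214), and the knob sits at (225,152).

```bash
python3 - <<'E'
from h import *
np.set_printoptions(precision=4,suppress=True)
p=shot('wrist');p['_fish']=1
L=atz(p,(306,228),.114);R=atz(p,(455,222),.114)
import itertools
pts=np.array([atz(p,q,.114)[:2] for q in ((300.5,226),(454.5,230),(333,288),(430,286),(378,302),(320,180),(446,196),(348,159))])
A=np.c_[2*pts,np.ones(len(pts))];x=np.linalg.lstsq(A,(pts**2).sum(1),rcond=None)[0];C=x[:2];print('plate',C,'rad',np.sqrt(x[2]+C@C))
for n,q in dict(short=(381,179.5),med=(414.5,186),lo=(452,210),li=(427,217)).items():
    X=atz(p,q,.114)[:2];d=X-C;print(n,X,np.hypot(*d),np.arctan2(d[1],d[0]))
a=atz(p,(398,211),.161);b=atz(p,(391,258),.161);print(a,b,np.arctan2(*(a-b)[[1,0]]))
# bar sharp: front end corners top
a=b
E
python3 - <<'E'
import cv2
a=cv2.imread('pics/w1.png');cv2.imwrite('pics/w1c.png',cv2.resize(a[140:310,290:470],(720,680)[::1],interpolation=cv2.INTER_CUBIC)[:600])
E
```

```text
plate [ 0.5795 -0.2143] rad 0.05883035744645899
short [ 0.6104 -0.1893] 0.039752606720780896 0.67815047156564
med [ 0.622 -0.212] 0.04258515118946645 0.053557621556370325
lo [ 0.6264 -0.2474] 0.05746065066275564 -0.6138466717120394
li [ 0.6101 -0.235 ] 0.03701494301171764 -0.5933847436605659
[ 0.603  -0.1983  0.161 ] [ 0.5774 -0.2144  0.161 ] 0.5596603927524384
```

View pics/w1c.png

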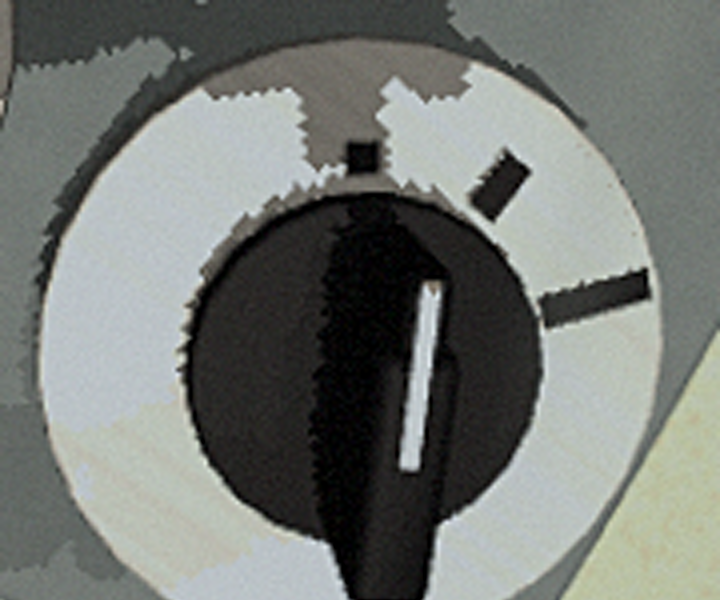

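```bash
python3 -m handwheel '[[0,0,0.07,0,0,0,0],[0,0,0,-0.1,2.4,0,0],[0,0,0,-0.1,2.45,0,0],[0,0,0,0,0,0,0],[0,0,0,0,0,0,0]]'
python3 - <<'E'
from h import *
np.set_printoptions(precision=4,suppress=True)
o=get_obs();print(o['ee_pos'],o['t'])
p=shot('wrist','w2.png');p['_fish']=1
print([(m['location'],m['score']) for m in mark_of(p,'length_dial_grip')[:3]])
m=mark_of(p,'length_dial_grip')
if m: print(atz(p,m[0]['location'],.149))
E
```

```text
t: 5.2
ee_pos: [0.5791, -0.2147, 0.231]
orientation: [[0.843, 0.537, -0.0], [0.537, -0.843, 0.0], [-0.0, -0.0, -1.0]]
force: [-0.4, 1.3, 0.9]
opening: 0.0855
[ 0.5791 -0.2147  0.231 ] 5.2
[]
```

View pics/w2.png

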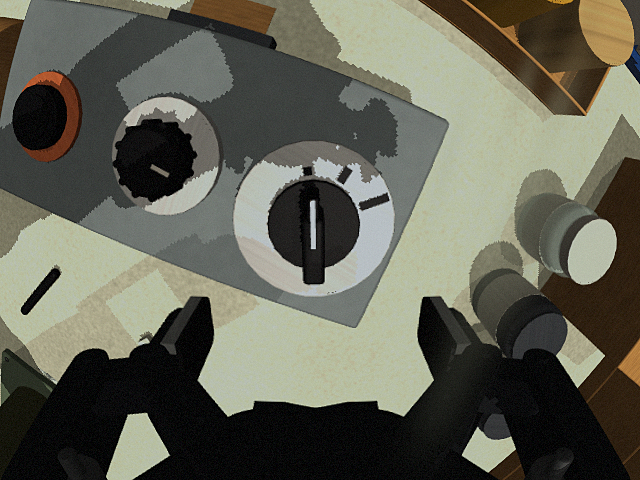

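The dial's bar is centred at column 314, upright and midway between the jaws, so I'm descending.

```bash
python3 -m handwheel '[[0,0,0,0,0,3,0],[0,0,0,0,0,3,0],[0,0,0,0,0,2.5,0],[0,0,0,0,0,1.4,0],[0,0,0,0,0,0,0]]' 60
```

```text
t: 5.77
ee_pos: [0.5755, -0.2114, 0.1277]
orientation: [[0.843, 0.539, -0.008], [0.539, -0.843, 0.005], [-0.004, -0.008, -1.0]]
force: [-1.1, 0.4, -0.4]
opening: 0.0855
```

```bash
python3 - <<'E'
from h import *
p=shot('scene','s3.png');a=cv2.imread('pics/s3.png')
cv2.imwrite('pics/s3c.png',cv2.resize(a[80:230,120:320],(800,600)))
E
python3 -m handwheel '[[0,0,0,0,0,0,0.5],[0,0,0,0,0,0,0.8],[0,0,0,0,0,0,0.9],[0,0,0,0,0,0,1],[0,0,0,0,0,0,1]]' 60
```

```text
t: 6.23
ee_pos: [0.5795, -0.2143, 0.1335]
orientation: [[0.843, 0.538, 0.002], [0.538, -0.843, -0.001], [0.001, 0.002, -1.0]]
force: [0.1, 0.1, -0.6]
opening: 0.0253
```

View pics/s3c.png

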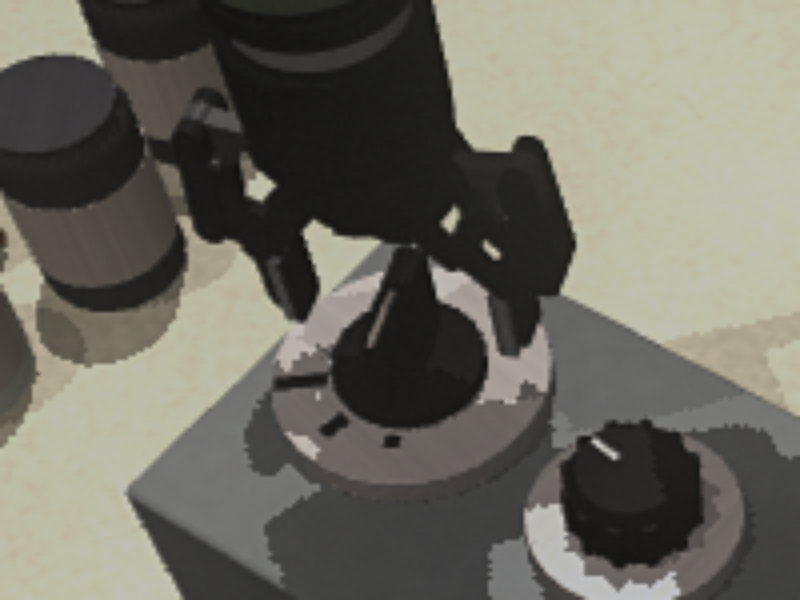

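The scene crop shows the bar standing between the open fingers, with the knob clear of them. The fingers are still closing.

```bash
python3 -m handwheel '[[0,0,0,0,0,0,1],[0,0,0,0,0,0,1],[0,0,0,0,0,0,1],[0,0,0,0,0,0,1]]' 60; python3 -c "
from h import *
o=get_obs();print(o['moment'],o['force'])"
```

```text
t: 6.57
ee_pos: [0.5788, -0.2134, 0.1332]
orientation: [[0.843, 0.538, -0.0], [0.538, -0.843, 0.001], [0.0, -0.001, -1.0]]
force: [-2.2, 2.3, 5.6]
opening: 0.013
[0.52650559 0.41978367 0.01850187] [-2.18260902  2.32117002  5.58154232]
```

```bash
python3 -m handwheel '[[0,0,0,0,0,-0.4,1],[0,0,0,0,0,-0.4,1],[0,0,0,0,0,-0.4,1],[0,0,0,0,0,-0.3,1],[0,0,0,0,0,0,1]]' 60; python3 - <<'E'
from h import *
p=shot('scene','s4.png');a=cv2.imread('pics/s4.png')
cv2.imwrite('pics/s4c.png',cv2.resize(a[80:230,120:320],(800,600)))
E
```

```text
t: 6.98
ee_pos: [0.5788, -0.2134, 0.1475]
orientation: [[0.843, 0.538, -0.001], [0.538, -0.843, 0.001], [0.0, -0.001, -1.0]]
force: [0.0, 3.1, -1.6]
opening: 0.0131
```

View pics/s4c.png

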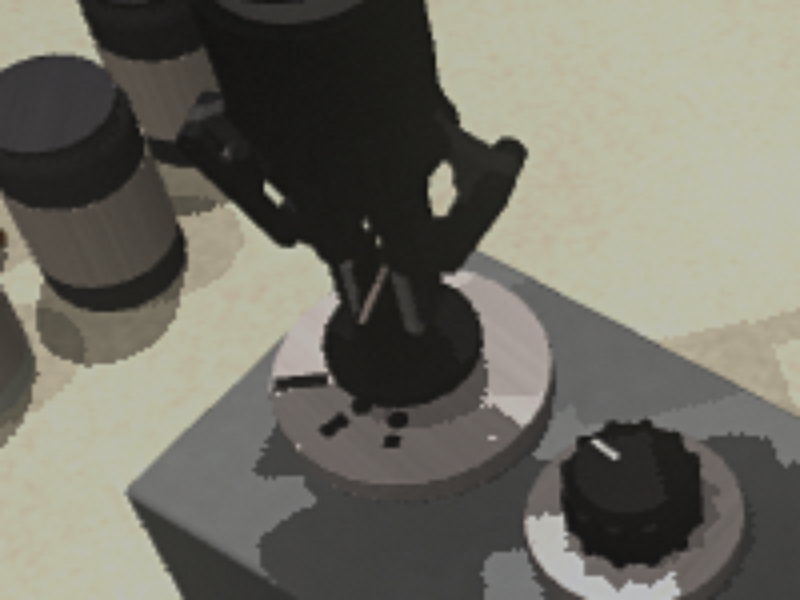

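The dial has lifted with the gripper: the TCP rose 14.3 mm and the skirt is visibly off the plate. Now turning it clockwise.

```bash
python3 -m handwheel '[[0,0,0.12,0,0,0,1],[0,0,0.12,0,0,0,1],[0,0,0.12,0,0,0,1],[0,0,0.12,0,0,0,1],[0,0,0.12,0,0,0,1]]' 60;  python3 -c "
from h import *
o=get_obs();print(o['moment'],o['force'])"
```

```text
t: 7.45
ee_pos: [0.5784, -0.2125, 0.1474]
orientation: [[0.999, -0.038, -0.001], [-0.038, -0.999, 0.003], [-0.001, -0.003, -1.0]]
force: [0.0, 5.8, -0.2]
opening: 0.0129
[0.93251623 0.04686484 0.10076518] [ 0.04635866  5.83964899 -0.24019282]
```

```bash
python3 -m handwheel '[[0,0,0.12,0,0,0,1],[0,0,0.12,0,0,0,1],[0,0,0.12,0,0,0,1],[0,0,0.12,0,0,0,1],[0,0,0.12,0,0,0,1]]' 60;python3 -m handwheel '[[0,0,0,0,0,0,1],[0,0,0,0,0,0,1]]' 60; python3 - <<'E'
from h import *
o=get_obs();print(o['moment'],o['force'])
p=shot('scene','s5.png');a=cv2.imread('pics/s5.png')
cv2.imwrite('pics/s5c.png',cv2.resize(a[80:230,120:320],(800,600)))
p=shot('wrist','w5.png')
p=shot('top','t5.png')
E
```

```text
t: 7.87
ee_pos: [0.5787, -0.2115, 0.1475]
orientation: [[0.804, -0.595, -0.001], [-0.595, -0.804, 0.004], [-0.003, -0.003, -1.0]]
force: [0.4, 8.0, -0.7]
opening: 0.0134
t: 8.03
ee_pos: [0.5787, -0.2115, 0.1475]
orientation: [[0.807, -0.591, -0.001], [-0.591, -0.807, 0.004], [-0.003, -0.003, -1.0]]
force: [0.8, 7.4, 0.3]
opening: 0.013
[ 1.24684762 -0.04524473 -0.01918276] [0.80487302 7.41579468 0.2784706 ]
```

View pics/s5c.png

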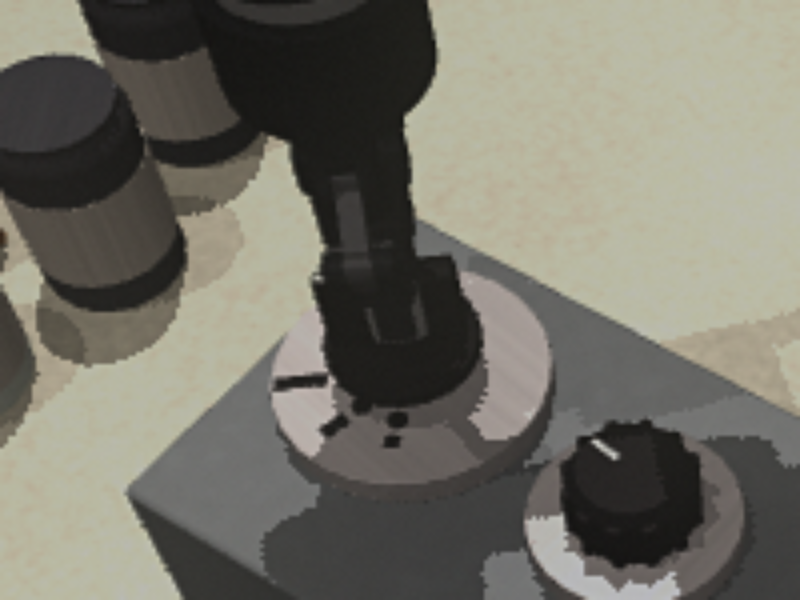

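View pics/w5.png

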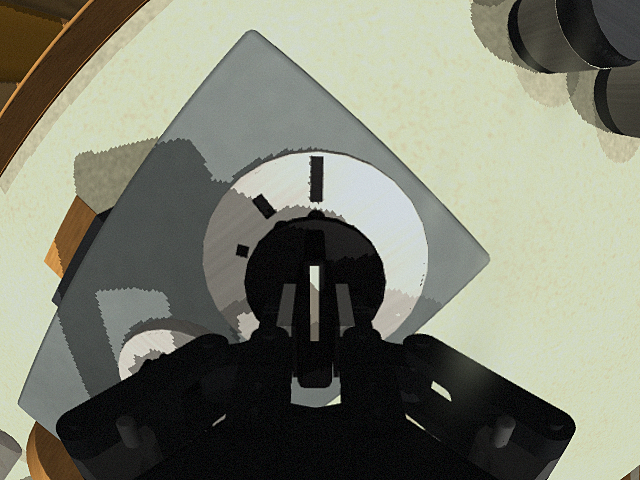

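```bash
python3 - <<'E'
from h import *
import pickle
p=shot('wrist');p['_fish']=1
im=cv2.cvtColor(p['pixels'],cv2.COLOR_RGB2GRAY)
# long mark centroid line
sub=im[152:204,300:335]; ys,xs=np.nonzero(sub<70); ys+=152; xs+=300
P=np.array([atz(p,q,.114)[:2] for q in zip(xs,ys)]);c=P.mean(0);v=np.linalg.svd(P-c)[2][0];v*=np.sign(v[0])
print('mark c',c,'axis ang',np.arctan2(v[1],v[0]),'ends',np.ptp((P-c)@v))
sub=im[262:344,305:325]; ys,xs=np.nonzero(sub>140); ys+=262; xs+=305
Q=np.array([atz(p,q,.1755)[:2] for q in zip(xs,ys)]);cq=Q.mean(0);w=np.linalg.svd(Q-cq)[2][0];w*=np.sign(w[0])
print('line c',cq,'ang',np.arctan2(w[1],w[0]),'len',np.ptp((Q-cq)@w),'ends',cq+w*((Q-cq)@w).min(),cq+w*((Q-cq)@w).max())
for C in ((.579,-.214),(.5795,-.2143),(.579,-.2125)):
    d=c-C;print(C,np.arctan2(d[1],d[0]),np.hypot(*d))
# plate centre in this picture
pts=np.array([atz(p,q,.114)[:2] for q in ((203,250),(429,250),(320,151),(218,196),(400,180),(246,169),(420,295))])
A=np.c_[2*pts,np.ones(len(pts))];x=np.linalg.lstsq(A,(pts**2).sum(1),rcond=None)[0];C=x[:2];d=c-C;print('plate',C,'rad',np.sqrt(x[2]+C@C),np.arctan2(d[1],d[0]))
for q in ((242,251.5),(263,206)):
    d=atz(p,q,.114)[:2]-C;print(np.arctan2(d[1],d[0]),np.hypot(*d))
E
```

```text
mark c [ 0.61753461 -0.24074737] axis ang -0.6707936891774113 ends 0.02422247459318358
line c [ 0.59909687 -0.22632491] ang -0.673281493158364 len 0.017742694085667983 ends [ 0.58865195 -0.21799395] [ 0.60252283 -0.22905749]
(0.579, -0.214) -0.6067640560700921 0.046907759170508476
(0.5795, -0.2143) -0.6075985087220656 0.04632596291494805
(0.579, -0.2125) -0.63255747265511 0.04777897016742461
plate [ 0.58155479 -0.21405286] rad 0.05966327554042182 -0.6383162987686526
0.7400561594346954 0.03840020828995458
0.054693562927824915 0.040603840879359615
```

In the wrist picture the long mark (column 317, −0.671 rad) and the dial's line (column 315, −0.673 rad) agree. Pushing home now.

```bash
python3 -m handwheel '[[0,0,0,0,0,0.4,1],[0,0,0,0,0,0.4,1],[0,0,0,0,0,0.4,1],[0,0,0,0,0,0.2,1],[0,0,0,0,0,0,1]]' 60;python3 -m handwheel '[[0,0,0,0,0,0.1,1],[0,0,0,0,0,0.1,1],[0,0,0,0,0,0,1]]' 60
```

```text
t: 8.65
ee_pos: [0.5787, -0.2115, 0.1336]
orientation: [[0.807, -0.591, -0.001], [-0.591, -0.807, 0.004], [-0.003, -0.003, -1.0]]
force: [-0.7, 8.3, -0.5]
opening: 0.0131
t: 8.9
ee_pos: [0.5788, -0.2115, 0.1333]
orientation: [[0.807, -0.591, -0.001], [-0.591, -0.807, 0.004], [-0.003, -0.003, -1.0]]
force: [-2.6, 9.6, 7.5]
opening: 0.013
```

```bash
python3 -m handwheel '[[0,0,0,0,0,0.2,1],[0,0,0,0,0,0.1,1],[0,0,0,0,0,0,1]]' 60;python3 -c "
from h import *
shot('wrist','w6.png');shot('scene','s6.png')"
```

```text
t: 9.15
ee_pos: [0.5788, -0.2116, 0.1331]
orientation: [[0.807, -0.59, -0.001], [-0.59, -0.807, 0.004], [-0.003, -0.003, -1.0]]
force: [-7.8, 11.5, 18.6]
opening: 0.0129
```

View pics/w6.png

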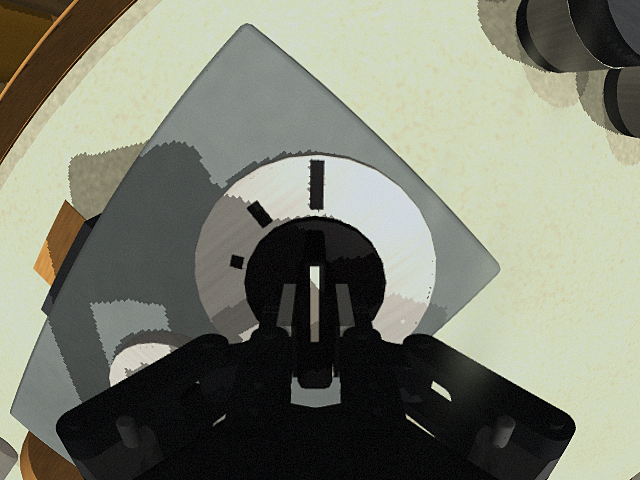

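The dial is bottomed firmly: 18.6 N with only 0.2 mm more travel, at the TCP height it started from. I'll relieve the press and let go.

```bash
python3 -m handwheel '[[0,0,0,0,0,-0.4,1],[0,0,0,0,0,0,0.7],[0,0,0,0,0,0,0.4],[0,0,0,0,0,0,0.3],[0,0,0,0,0,0,0.3]]' 20;python3 -m handwheel '[[0,0,0,0,0,0,0.3],[0,0,0,0,0,0,0.3],[0,0,0,0,0,0,0.3]]' 
```

```text
t: 9.67
ee_pos: [0.579, -0.2148, 0.1326]
orientation: [[0.806, -0.591, 0.0], [-0.591, -0.806, -0.001], [0.001, 0.001, -1.0]]
force: [-0.4, 0.9, -0.9]
opening: 0.0593
t: 9.92
ee_pos: [0.5788, -0.2142, 0.1321]
orientation: [[0.807, -0.591, -0.0], [-0.591, -0.807, -0.0], [-0.0, 0.0, -1.0]]
force: [-0.1, 0.1, 0.1]
opening: 0.0596
```

```bash
python3 -m handwheel '[[0,0,0,0,0,-1.5,0.3],[0,0,0,0,0,-3,0.3],[0,0,0,0,0,-3,0.3],[0,0,0,0,0,-3,0.3],[0,0,0,0,0,-1,0.3]]';python3 -m handwheel '[[0,0,0,-3.5,0,-1,0.3],[0,0,0,-3.5,0,0,0.3],[0,0,0,-3.5,0,0,0.3],[0,0,0,-2,0,0,0.3],[0,0,0,0,0,0,0.3]]'
python3 - <<'E'
from h import *
np.set_printoptions(precision=4,suppress=True)
for n in ('wrist','scene','top'):
    p=shot(n,n+'7.png');p['_fish']=n=='wrist'
    for k in ('length_dial_grip','tension_knob_mark'):
        m=mark_of(p,k); 
        if m: print(n,k,m[0]['location'],round(m[0]['score'],2),atz(p,m[0]['location'],.149 if 'dial' in k else .145))
a=cv2.imread('pics/scene7.png');cv2.imwrite('pics/s7c.png',cv2.resize(a[110:260,140:340],(800,600),interpolation=cv2.INTER_CUBIC))
a=cv2.imread('pics/top7.png');cv2.imwrite('pics/t7c.png',cv2.resize(a[200:335,360:540],(800,600),interpolation=cv2.INTER_CUBIC))
E
```

```text
t: 10.33
ee_pos: [0.5813, -0.2153, 0.2531]
orientation: [[0.807, -0.591, 0.008], [-0.591, -0.807, -0.004], [0.009, -0.001, -1.0]]
force: [0.6, -1.7, 1.3]
opening: 0.0603
t: 10.75
ee_pos: [0.4748, -0.1375, 0.2563]
orientation: [[0.808, -0.59, -0.003], [-0.59, -0.808, 0.002], [-0.004, 0.0, -1.0]]
force: [-0.1, -0.4, -0.5]
opening: 0.06
wrist length_dial_grip [312.1, 42.7] 0.81 [ 0.5798 -0.212   0.149 ]
wrist tension_knob_mark [208.4, 153.0] 0.94 [ 0.563 -0.11   0.145]
scene length_dial_grip [217.6, 160.7] 0.6 [ 0.5831 -0.2092  0.149 ]
scene tension_knob_mark [269.0, 186.3] 0.72 [ 0.5575 -0.1133  0.145 ]
top length_dial_grip [491.6, 258.6] 0.73 [ 0.5763 -0.2194  0.149 ]
top tension_knob_mark [405.2, 269.8] 0.88 [ 0.5616 -0.1146  0.145 ]
```

View pics/wrist7.png

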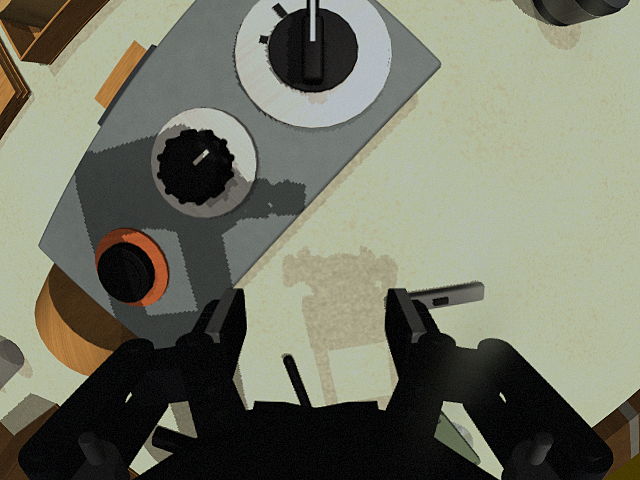

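View pics/s7c.png

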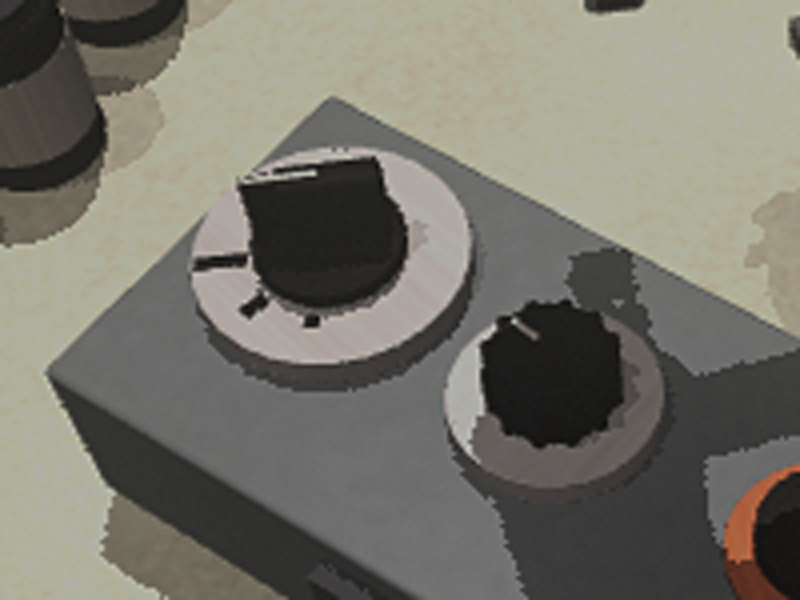

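View pics/t7c.png

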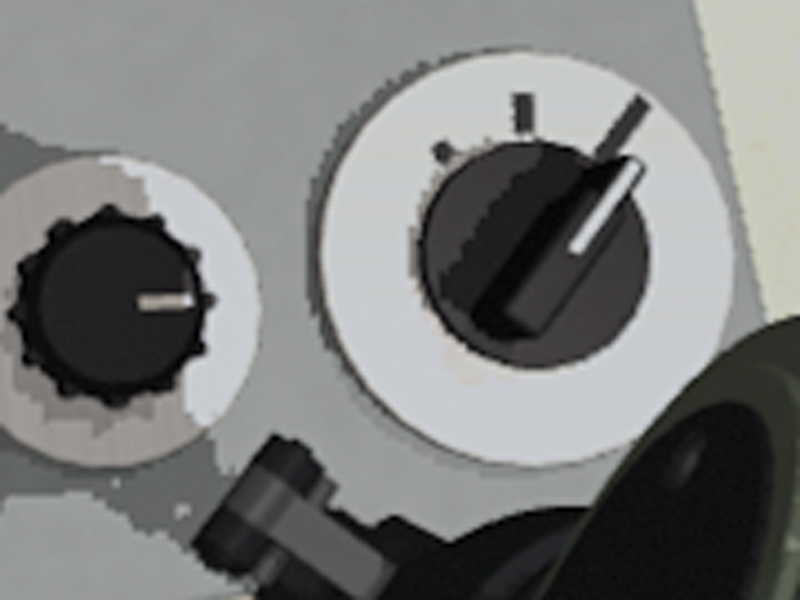

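The dial's line points along the long mark: 0.64 against 0.61 rad in the top crop. The skirt outline is where it was before the lift, so the dial is home. The knob's line is unchanged at (140–190, 300).

```bash
python3 -c "
from h import *
o=get_obs();print(o['force'],o['t']);print(order.finish_job())"
```

```text
[0.42314159 0.0804592  0.52920918] 11.2
the job is handed in; nothing more can be done
None
```

The strip-length dial is set to the longest mark, pushed fully home and released. I handed the job in at about 11 s on the robot's clock, with the arm clear of the machine.

- **Moves:** I gripped the dial's bar and lifted it 14 mm, enough to clear the pin. I turned it about 1.2 rad clockwise, pushed it down and let go.
- **Pointer:** In the last top picture it lies within about 0.035 rad of the long mark. In the wrist picture taken before pushing down, the two agreed within about 0.01 rad.
- **Home:** Pushing down met 18.6 N with the gripper back at its starting height. The skirt showed at its original place in both the scene and top pictures.
- **Tension knob:** Its white line is unchanged in the pictures.

Two checks did not fully agree. Absolute mark angles differed by up to about 0.05 rad between cameras, so I relied on the pointer and mark seen in the same picture. Positions from the recognition networks also varied by up to about 10 mm between cameras. There was a side force of 7 to 12 N while I held the dial off its axis by about 2 mm, and it went to zero on release.

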